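Change over from silver to gold frame corners

ROBOT

A 6-joint arm with a two-finger parallel gripper is mounted at the origin on the work surface. World frame = base frame: x ahead of the robot, y to its left, z up, the work surface at z = 0. Lengths are in mm, angles in rad, forces in N, time in s.
With the tool pointing down it reaches from about 300 to 775 mm from the base axis. Payload 14.6 kg.
Tool frame: the origin (TCP) lies at the very end of the fingers, on their centre line; the grasp point (between the pads) lies 19 mm behind it; z points along the fingers, y is the line along which they close (so a half turn about z gives the same grasp; the last joint's range is limited). The gripper opens to 94 mm and grips with 3 to 60 N. Pads are 16 mm wide; open, the fingers measure 119 mm over their backs; the gripper's body (75 mm by 177 mm) begins 78 mm behind the grasp point.
Start: joints at [1.26, 0.3, 1.521, -0, 1.321, -0.067], TCP at [132.763, 533.725, 174.446] pointing down, gripper open.
Joint ranges: [-3.03, 3.03], [-0.79, 2.21], [0.23, 2.52], [-1.04, 4.18], [0, 3.07], [-2.55, 2.55]. Speed limits (rad/s): [2.22, 2.22, 2.57, 3.14, 3.14, 3.14].

INTERFACE

Orientations are given as [roll, pitch, yaw] about the fixed x, y, z axes, in that order (R = Rz(yaw) Ry(pitch) Rx(roll)).
In Python, from cell import manip gives the robot as it stands. The module is installed in compiled form; this text tells all that it offers.
- The arm moves only by the shell command python3 -m inch 'ROWS' [FORCE]. ROWS is JSON, a list of rows, each an object of numbers: "gripper": the opening, from 0 (shut) to 1 (fully open); "dx", "dy", "dz": the shift along the world's x, y, z in m; "wx", "wy", "wz": the turn, a rotation vector about the world's x, y, z in degrees. A call has exactly 5 rows; each row is the pose to reach, as a shift and turn from the pose commanded when the call began; what a row does not reach only later rows make up. A row lasts 1/12 s, in which the tool goes at most 41.7 mm and 7.16 degrees, less where a joint would pass 70% of its speed; a pose out of reach is approached as far as the arm can. A call with a gripper value outside its range is refused whole. The fingers move at their own pace and stop on an object; FORCE is the grip in N (left out, the last holds). Time passes only in rows, so rows that repeat a pose let the fingers close, or fill a call up. It gives the time, the measured TCP pose, the force, the opening and the grip force at its end, in the units of the state.
- manip.read_state(): the state, without advancing time (a new reading comes with each control period).
- manip.camera(name): name is "scene" or "side" or "wrist"; returns the picture (400x640x3 uint8, blue, green, red); there is no depth.
- manip.camera_info(name): a dict with "camera_matrix" (3x3 intrinsics, pixels), "R" (3x3) and "t" (3): a world point X has camera coordinates R X + t; the wrist camera has in their place "tool_from_camera" (4x4, takes a point from camera to tool coordinates, whose origin is the TCP and whose axes are the flange's). Camera axes: x right, y down, z forward; pixel columns grow to the right and rows downward; lengths in mm; the calibration is good to about 2 mm. A picture is of the moment at which its call begins: read the wrist's pose just before it. camera_info takes no time and is no camera call.
- manip.sign_off(): hands the job in; it is judged then, once.
The state is a dict: "clock": time; "joints": joint angles; "qd": joint speeds; "effort": joint torques, N m; "eef_pos": TCP position; "eef_rot": TCP orientation; "wrist_force": force on the tool from outside, world axes, zero at the start; "moment": the same for the moment, N m; "finger_gap": finger opening in mm; "finger_force": force on a finger pad.
Only numpy, scipy, OpenCV 4.12 (cv2) and the standard library are available. Lean on these libraries where they do the work, as an engineer would, in place of code of your own. Each camera call takes 0.05 s, during which the arm holds its last target. There are 200 camera calls.

TASK

We are changing over from silver to gold frame corners: first push the silver tray, which was left open, fully home, then hook a fingertip behind the lip of the gold tray and draw it all the way out to its stop. Work gently with the fingertips: squeeze, force and lift nothing, leave the black tray as it is, do not touch the jars of pins riding in the trays and let them stay standing, and leave everything else on the bench where it lies.

Things in the scene. Friction and masses are not known exactly. Their poses are not given: they have to be found in the camera images.
- board: Fixed grey board 250 x 540 x 10 mm on the table carrying the three tray units side by side, about 170 mm apart in any order. Origin: centre of its underside; x away from the robot, y along the row.
- gold_unit: Fixed plywood carrier of the gold tray, 200 x 110 x 36 mm, open at top and front, on the grey board. Origin: centre of its underside, 10 mm above the table. Its -x axis points out of its front, the way the tray is drawn out. 
- silver_unit: Fixed plywood carrier of the silver tray, 200 x 110 x 36 mm, open at top and front, on the grey board. Origin: centre of its underside, 10 mm above the table. Its -x axis points out of its front, the way the tray is drawn out. 
- black_unit: Fixed plywood carrier of the black tray, 200 x 110 x 36 mm, open at top and front, on the grey board. Origin: centre of its underside, 10 mm above the table. Its -x axis points out of its front, the way the tray is drawn out. 
- gold_lip (a point): Middle of the top edge of the gold tray's upright gold lip, on its rear face, 58 mm above the table; -x is the way the tray comes out. Lip 94 mm wide, 6 mm thick (front face 6 mm further to -x), 18 to 58 mm above the table. Behind it an empty pocket open above, 51 mm along x, 88 mm wide, floor at 22 mm; its side walls and the cross wall behind are 42 mm above the table.
- silver_lip (a point): Middle of the top edge of the silver tray's upright silver lip, on its rear face, 58 mm above the table; -x is the way the tray comes out. Lip 94 mm wide, 6 mm thick (front face 6 mm further to -x), 18 to 58 mm above the table. Behind it an empty pocket open above, 51 mm along x, 88 mm wide, floor at 22 mm; its side walls and the cross wall behind are 42 mm above the table.
- black_lip (a point): Middle of the top edge of the black tray's upright black lip, on its rear face, 58 mm above the table; -x is the way the tray comes out. Lip 94 mm wide, 6 mm thick (front face 6 mm further to -x), 18 to 58 mm above the table. Behind it an empty pocket open above, 51 mm along x, 88 mm wide, floor at 22 mm; its side walls and the cross wall behind are 42 mm above the table.
- gold_tray (a joint): How far the gold tray is drawn out of its carrier, m: 0 = fully home, 0.110 = fully out at its stop. It stays where it is left; about 2 N of friction plus 6 N per m/s. Starts between 0 and 0.010.
- silver_tray (a joint): How far the silver tray is drawn out of its carrier, m: 0 = fully home, 0.110 = fully out at its stop. It stays where it is left; about 2 N of friction plus 6 N per m/s. Starts left open, between 0.050 and 0.085.
- black_tray (a joint): How far the black tray is drawn out of its carrier, m: 0 = fully home, 0.110 = fully out at its stop. It stays where it is left; about 2 N of friction plus 6 N per m/s. Starts between 0 and 0.010.
- gold_jar: The loose red-capped jar of pins (36 mm across, 45 mm tall, about 70 g) standing in the gold tray's compartment, behind the pocket's cross wall. Origin: centre of its underside, 22 mm above the table. It rides along with the tray. Not to be touched.
- silver_jar: The loose blue-capped jar of pins (36 mm across, 45 mm tall, about 70 g) standing in the silver tray's compartment, behind the pocket's cross wall. Origin: centre of its underside, 22 mm above the table. It rides along with the tray. Not to be touched.
- black_jar: The loose white-capped jar of pins (36 mm across, 45 mm tall, about 70 g) standing in the black tray's compartment, behind the pocket's cross wall. Origin: centre of its underside, 22 mm above the table. It rides along with the tray. Not to be touched.
- glue_mid (a point): Centre of a loose white glue bottle with red cap, 44 mm across, 120 mm tall, standing left of the work. A bystander.
- cutter_mid (a point): Centre of a loose yellow box cutter, about 160 x 24 x 18 mm, lying right of the work. A bystander.
- frame_mid (a point): Centre of a loose gold photo frame, 150 x 120 x 16 mm, lying at the right. A bystander.
- tape_mid (a point): Centre of a loose roll of amber tape, 96 mm across, 25 mm tall, lying at the left. A bystander.

How it is judged:
By the outcome, as a careful person would: the job done as asked, in the order asked, and still so for the second after the job is handed in, with the robot touching nothing.
It also fails if it takes over 48 s, if anything falls off the work surface, if the arm or the gripper's body presses on something with over 40 N, if the wrist force passes 120 N, or if a joint passes its speed limit or range.

## Working session

There is one attempt and no reset: what is moved stays moved. The work goes in short steps, Python scripts to look and compute and a shell command to move; the robot and the scene stay as the last step left them, time stands still between calls to the robot, and variables do not carry over. Pictures are saved under pics/ and viewed, at most 10 in all, crops included, and the job is handed in when it is done.

```bash
mkdir -p pics
python3 - <<'E'
from cell import manip
import cv2,numpy as np
s=manip.read_state();print({k:np.round(v,3).tolist() for k,v in s.items()})
for n in("scene","side"):
    im=manip.camera(n);cv2.imwrite(f"pics/{n}0.png",im)
    i=manip.camera_info(n);print(n,{k:np.round(v,3).tolist() for k,v in i.items()})
print(manip.camera_info("wrist"))
E
```

```text
{'clock': 0.0, 'joints': [1.26, 0.3, 1.522, -0.0, 1.321, -0.067], 'qd': [0.0, -0.001, 0.002, 0.001, -0.001, 0.001], 'effort': [0.0, -53.182, -35.273, 0.071, 0.024, -0.0], 'eef_pos': [132.666, 533.443, 173.899], 'eef_rot': [-3.14, -0.0, 2.898], 'wrist_force': [-0.729, 0.76, 0.18], 'moment': [0.011, 0.014, 0.031], 'finger_force': 0.0, 'finger_gap': 94.196}
scene {'camera_matrix': [[367.146, 0.0, 319.639], [0.0, 367.146, 200.759], [0.0, 0.0, 1.0]], 'R': [[-0.531, 0.847, 0.021], [0.449, 0.303, -0.841], [-0.719, -0.437, -0.541]], 't': [274.402, -195.306, 1466.633]}
side {'camera_matrix': [[400.682, 0.0, 314.885], [0.0, 400.682, 195.272], [0.0, 0.0, 1.0]], 'R': [[0.999, -0.037, 0.004], [-0.026, -0.773, -0.633], [0.026, 0.633, -0.774]], 't': [-568.294, 71.854, 1396.469]}
{'camera_matrix': array([[327.12621993,   0.        , 315.90283492],
       [  0.        , 327.12621993, 195.05435216],
       [  0.        ,   0.        ,   1.        ]]), 'tool_from_camera': array([[ 1.02590398e-03, -9.63638533e-01, -2.67207271e-01,
         7.84707547e+01],
       [ 9.99999006e-01,  1.24699532e-03, -6.57728313e-04,
         3.10351262e-01],
       [ 9.67018563e-04, -2.67206330e-01,  9.63638855e-01,
        -2.09968427e+02],
       [ 0.00000000e+00,  0.00000000e+00,  0.00000000e+00,
         1.00000000e+00]])}
```

View pics/scene0.png

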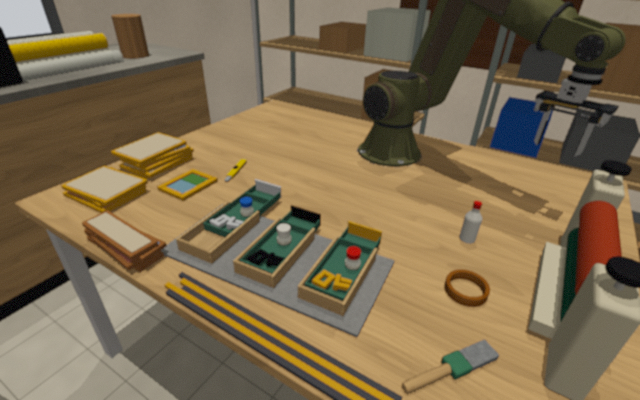

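View pics/side0.png

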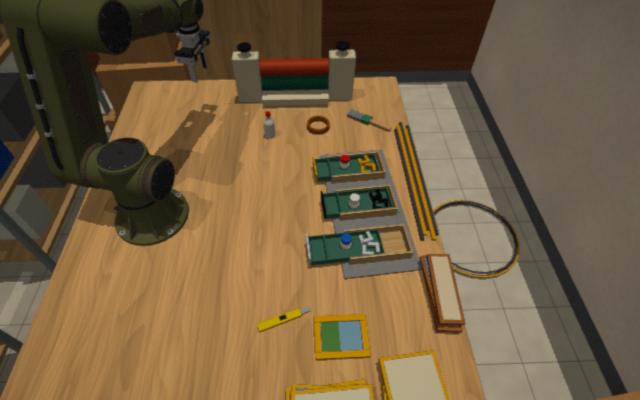

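The silver tray is at the right (side view, lip around (308,249)). Gold is at the left (lip around (315,168)) and black is in the middle. I'll enlarge both views to get pixel positions.

Run:
```python
import cv2
a=cv2.imread("pics/side0.png")[140:285,295:430];cv2.imwrite("pics/sc.png",cv2.resize(a,None,fx=4,fy=4,interpolation=cv2.INTER_CUBIC))
a=cv2.imread("pics/scene0.png")[170:330,160:400];cv2.imwrite("pics/cc.png",cv2.resize(a,None,fx=3.3333,fy=3.3333,interpolation=cv2.INTER_CUBIC))
```

```text
(no output)
```

View pics/sc.png

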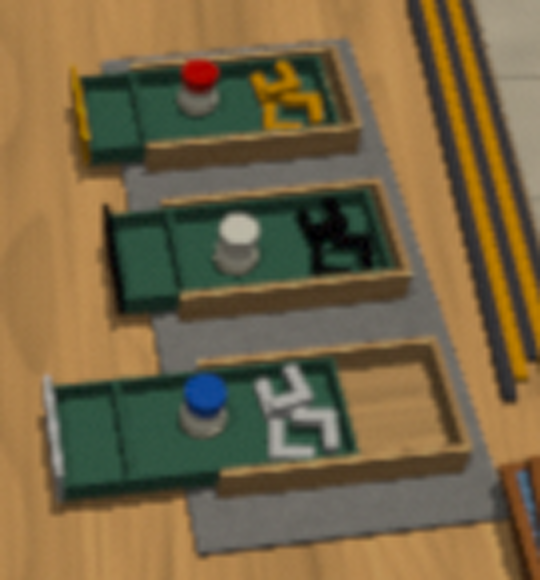

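View pics/cc.png

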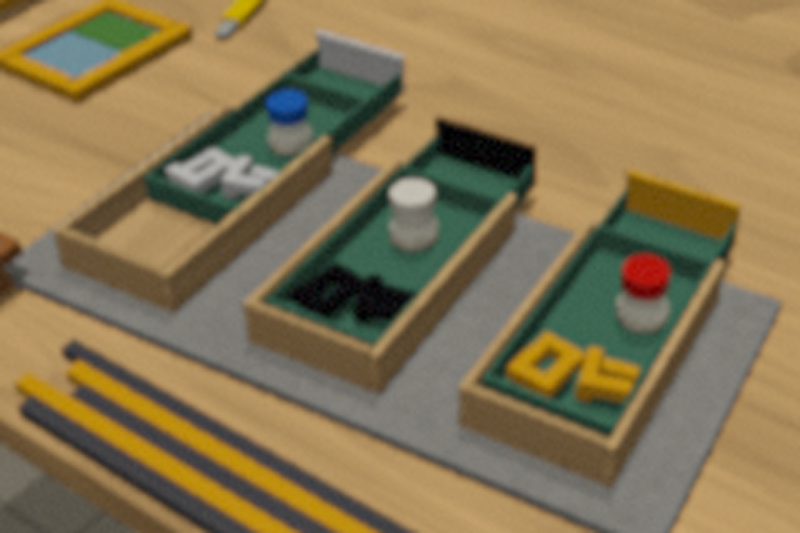

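```bash
cat > h.py <<'E'
import numpy as np
from cell import manip
def cast(n,px,z):
    i=manip.camera_info(n);K,R,t=[np.array(i[k]) for k in("camera_matrix","R","t")]
    d=R.T@np.linalg.solve(K,[*px,1]);c=-R.T@t
    return c+d*(z-c[2])/d[2]
C=lambda p:(p[0]/3.3333+160-.35,p[1]/3.3333+170-.35)
S=lambda p:(p[0]/4+295-.375,p[1]/4+140-.375)
E
python3 - <<'E'
from h import *
def show(l,n,f,P,z):
    Q=[cast(n,f(p),z) for p in P]; d=Q[1]-Q[0]
    print(l,n,[np.round(q[:2]).tolist() for q in Q],'mid',np.round((Q[0]+Q[1])/2)[:2],'len',round(np.hypot(*d[:2])),'ang',np.round(np.degrees(np.arctan2(d[1],d[0])),1))
show('gold lip','scene',C,[(627,174),(740,208)],58)
show('black lip','scene',C,[(438,121),(535,150)],58)
show('silver lip','scene',C,[(317,33),(404,68)],58)
show('gold lip','side',S,[(73,68),(88,160)],58)
show('black lip','side',S,[(106,206),(121,310)],58)
show('silver lip','side',S,[(45,378),(60,500)],58)
show('gold carr back','scene',C,[(463,388),(613,442)],46)
show('black carr back','scene',C,[(250,305),(379,354)],46)
show('silver carr back','scene',C,[(60,235),(170,275)],46)
show('gold carr side','side',S,[(147,147),(358,127)],46)
show('black carr side','side',S,[(181,295),(408,272)],46)
show('silver carr side','side',S,[(220,473),(466,448)],46)
show('board back','scene',C,[(15,285),(665,533)],10)
show('board left','scene',C,[(778,303),(665,533)],10)
show('board back','side',S,[(345,40),(505,518)],10)
show('board right','side',S,[(200,553),(505,518)],10)
E
```

```text
gold lip scene [[582.0, 127.0], [573.0, 219.0]] mid [577. 173.] len 93 ang 95.7
black lip scene [[604.0, -40.0], [594.0, 49.0]] mid [599.   4.] len 90 ang 95.9
silver lip scene [[546.0, -220.0], [551.0, -115.0]] mid [ 549. -168.] len 105 ang 87.3
gold lip side [[569.0, 213.0], [578.0, 98.0]] mid [574. 156.] len 116 ang -85.3
black lip side [[592.0, 44.0], [599.0, -68.0]] mid [595. -12.] len 113 ang -86.4
silver lip side [[535.0, -133.0], [544.0, -244.0]] mid [ 539. -189.] len 111 ang -85.4
gold carr back scene [[830.0, 143.0], [817.0, 245.0]] mid [824. 194.] len 103 ang 97.5
black carr back scene [[847.0, -24.0], [836.0, 79.0]] mid [842.  28.] len 104 ang 96.3
silver carr back scene [[868.0, -193.0], [855.0, -93.0]] mid [ 861. -143.] len 101 ang 97.2
gold carr side side [[633.0, 123.0], [828.0, 141.0]] mid [731. 132.] len 196 ang 5.3
black carr side side [[651.0, -46.0], [846.0, -28.0]] mid [749. -37.] len 196 ang 5.2
silver carr side side [[668.0, -218.0], [863.0, -202.0]] mid [ 765. -210.] len 195 ang 4.6
board back scene [[899.0, -215.0], [833.0, 292.0]] mid [866.  39.] len 511 ang 97.5
board left scene [[603.0, 269.0], [833.0, 292.0]] mid [718. 280.] len 231 ang 5.6
board back side [[842.0, 291.0], [892.0, -245.0]] mid [867.  23.] len 539 ang -84.7
board right side [[651.0, -267.0], [892.0, -245.0]] mid [ 772. -256.] len 243 ang 5.2
```

Unit yaw is about +5.5° and the out direction is about (-0.995, -0.096). I'll move in front of the row with the fingers closed and tool aligned, then measure from the wrist camera.

```bash
python3 -m inch '[{"gripper":0,"dx":0.02,"dy":-0.037,"dz":0.01,"wz":5},{"gripper":0,"dx":0.04,"dy":-0.073,"dz":0.02,"wz":10},{"gripper":0,"dx":0.06,"dy":-0.11,"dz":0.03,"wz":15},{"gripper":0,"dx":0.08,"dy":-0.146,"dz":0.03,"wz":19.5},{"gripper":0,"dx":0.1,"dy":-0.18,"dz":0.03,"wz":19.5}]' 5
python3 -m inch '[{"gripper":0,"dx":0.02,"dy":-0.036},{"gripper":0,"dx":0.04,"dy":-0.072},{"gripper":0,"dx":0.06,"dy":-0.108},{"gripper":0,"dx":0.08,"dy":-0.144},{"gripper":0,"dx":0.1,"dy":-0.18}]'
python3 -m inch '[{"gripper":0,"dx":0.02,"dy":-0.036},{"gripper":0,"dx":0.04,"dy":-0.072},{"gripper":0,"dx":0.06,"dy":-0.108},{"gripper":0,"dx":0.08,"dy":-0.144},{"gripper":0,"dx":0.09,"dy":-0.17}]'
python3 - <<'E'
from cell import manip
import cv2,numpy as np,json
s=manip.read_state();im=manip.camera("wrist")
cv2.imwrite("pics/w1.png",im);json.dump([np.array(s["eef_pos"]).tolist(),np.array(s["eef_rot"]).tolist()],open("w1.json","w"));print(s["eef_pos"],s["eef_rot"],s["qd"])
E
```

```text
[132.70275246 533.47586424 173.95310757] [-3.14055118e+00 -9.33047811e-05  2.89774077e+00] [ 0.00064501 -0.0012233  -0.00174194 -0.00041463 -0.00052073 -0.00091783]validation failed for argument at $[0]...
validation failed for argument at $[0]...
validation failed for argument at $[0]...
```

View pics/w1.png

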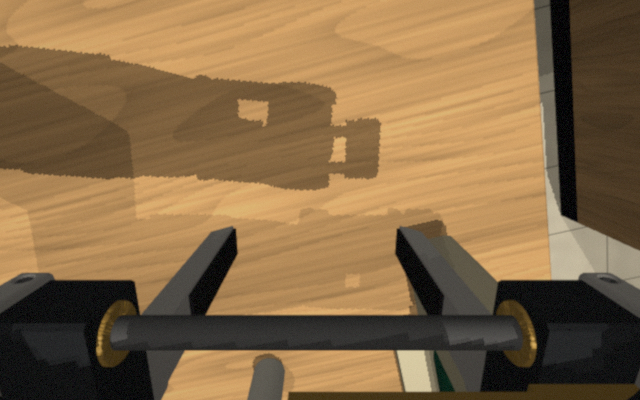

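The arm didn't move because the rows were refused. The picture shows only table, with the open fingers at (225,240) and (410,240). The rows probably need every field.

```bash
python3 -m inch '[{"gripper":0,"dx":0.02,"dy":-0.037,"dz":0.01,"wx":0,"wy":0,"wz":5},{"gripper":0,"dx":0.04,"dy":-0.073,"dz":0.02,"wx":0,"wy":0,"wz":10},{"gripper":0,"dx":0.06,"dy":-0.11,"dz":0.03,"wx":0,"wy":0,"wz":15},{"gripper":0,"dx":0.08,"dy":-0.146,"dz":0.03,"wx":0,"wy":0,"wz":19.5},{"gripper":0,"dx":0.1,"dy":-0.18,"dz":0.03,"wx":0,"wy":0,"wz":19.5}]' 5
```

```text
clock: 0.57
eef_pos: [232.6, 353.0, 204.8]
eef_rot: [3.141, 0.001, -3.039]
wrist_force: [1.4, 0.6, 0.9]
finger_gap: 64.2
finger_force: 0.0
```

```bash
python3 -m inch '[{"gripper":0,"dx":0.02,"dy":-0.036,"dz":0,"wx":0,"wy":0,"wz":0},{"gripper":0,"dx":0.04,"dy":-0.072,"dz":0,"wx":0,"wy":0,"wz":0},{"gripper":0,"dx":0.06,"dy":-0.108,"dz":0,"wx":0,"wy":0,"wz":0},{"gripper":0,"dx":0.08,"dy":-0.144,"dz":0,"wx":0,"wy":0,"wz":0},{"gripper":0,"dx":0.1,"dy":-0.18,"dz":0,"wx":0,"wy":0,"wz":0}]'
python3 -m inch '[{"gripper":0,"dx":0.02,"dy":-0.036,"dz":0,"wx":0,"wy":0,"wz":0},{"gripper":0,"dx":0.04,"dy":-0.072,"dz":0,"wx":0,"wy":0,"wz":0},{"gripper":0,"dx":0.06,"dy":-0.108,"dz":0,"wx":0,"wy":0,"wz":0},{"gripper":0,"dx":0.08,"dy":-0.144,"dz":0,"wx":0,"wy":0,"wz":0},{"gripper":0,"dx":0.09,"dy":-0.17,"dz":0,"wx":0,"wy":0,"wz":0}]'
python3 - <<'E'
from cell import manip
import cv2,numpy as np,json
s=manip.read_state();im=manip.camera("wrist")
cv2.imwrite("pics/w2.png",im);json.dump([np.array(s["eef_pos"]).tolist(),np.array(s["eef_rot"]).tolist()],open("w2.json","w"));print(s["eef_pos"],s["eef_rot"],np.round(s["qd"],3))
E
```

```text
clock: 0.98
eef_pos: [332.6, 172.7, 204.6]
eef_rot: [3.141, 0.001, -3.045]
wrist_force: [1.2, 0.8, -0.2]
finger_gap: 31.0
finger_force: 0.0
clock: 1.4
eef_pos: [423.3, 1.7, 204.3]
eef_rot: [-3.141, -0.0, -3.046]
wrist_force: [0.3, 1.1, 0.2]
finger_gap: 1.2
finger_force: 0.0
[423.26997904   1.73235834 204.28971841] [-3.14137104e+00 -1.16607837e-05 -3.04645282e+00] [-0.699  0.241 -0.232  0.004  0.001 -0.684]
```

View pics/w2.png

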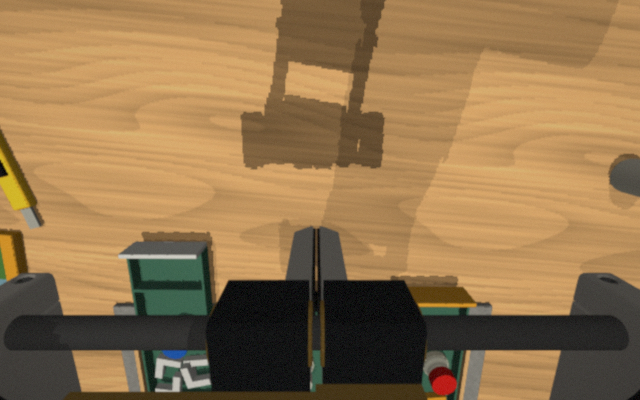

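Wrist view: the silver lip's top edge runs about (120,257)–(197,257). The gold lip is partly hidden, with its right top end near (475,305). Casting these now.

```bash
cat >> h.py <<'E'
from scipy.spatial.transform import Rotation as Ro
import json,cv2
def wcast(f,px,z):
    p,r=json.load(open(f+".json"));T=manip.camera_info("wrist");M=np.array(T["tool_from_camera"])
    Rw=Ro.from_euler("xyz",r).as_matrix();c=Rw@M[:3,3]+p;d=Rw@M[:3,:3]@np.linalg.solve(np.array(T["camera_matrix"]),[*px,1])
    return c+d*(z-c[2])/d[2]
E
python3 - <<'E'
from h import *
im=cv2.imread("pics/w2.png").astype(int)
hsv=cv2.cvtColor(im.astype(np.uint8),cv2.COLOR_BGR2HSV)
silver=(hsv[...,1]<40)&(hsv[...,2]>110);gold=(hsv[...,0]>15)&(hsv[...,0]<32)&(hsv[...,1]>190)&(hsv[...,2]>110)
for n,m,(x0,x1,y0,y1) in(("silver",silver,(110,220,232,265)),("gold",gold,(415,485,280,312))):
    k=np.zeros(m.shape,bool);k[y0:y1,x0:x1]=m[y0:y1,x0:x1]
    c=max(cv2.findContours(k.astype(np.uint8),0,2)[0],key=cv2.contourArea)[:,0]
    print(n,c.min(0),c.max(0),'poly',cv2.approxPolyDP(c,2,True)[:,0].tolist())
    for p in cv2.approxPolyDP(c,2,True)[:,0]:print(p,np.round(wcast("w2",p,58)))
E
```

```text
silver [119 254] [196 259] poly [[119, 254], [119, 257], [196, 258], [195, 254]]
[119 254] [ 539. -222.   58.]
[119 257] [ 542. -223.   58.]
[196 258] [ 535. -131.   58.]
[195 254] [ 530. -132.   58.]
gold [417 302] [475 307] poly [[417, 303], [462, 307], [475, 305], [474, 302]]
[417 303] [570. 142.  58.]
[462 307] [570. 199.  58.]
[475 305] [566. 215.  58.]
[474 302] [562. 213.  58.]
```

```bash
python3 -m inch '[{"gripper":0,"dx":0.0134,"dy":-0.036,"dz":0,"wx":0,"wy":0,"wz":0},{"gripper":0,"dx":0.0268,"dy":-0.072,"dz":0,"wx":0,"wy":0,"wz":0},{"gripper":0,"dx":0.04,"dy":-0.108,"dz":0,"wx":0,"wy":0,"wz":0},{"gripper":0,"dx":0.0534,"dy":-0.144,"dz":0,"wx":0,"wy":0,"wz":0},{"gripper":0,"dx":0.066,"dy":-0.18,"dz":0,"wx":0,"wy":0,"wz":0}]'
python3 -m inch '[{"gripper":0,"dx":0,"dy":0,"dz":-0.035,"wx":0,"wy":0,"wz":0},{"gripper":0,"dx":0,"dy":0,"dz":-0.07,"wx":0,"wy":0,"wz":0},{"gripper":0,"dx":0,"dy":0,"dz":-0.11,"wx":0,"wy":0,"wz":0},{"gripper":0,"dx":0,"dy":0,"dz":-0.145,"wx":0,"wy":0,"wz":0},{"gripper":0,"dx":0,"dy":0,"dz":-0.167,"wx":0,"wy":0,"wz":0}]'
```

```text
clock: 1.87
eef_pos: [488.5, -177.2, 204.3]
eef_rot: [3.141, -0.0, -3.045]
wrist_force: [-0.4, 0.6, 0.7]
finger_gap: 0.3
finger_force: 0.0
clock: 2.28
eef_pos: [486.6, -174.6, 33.8]
eef_rot: [3.14, -0.003, -3.045]
wrist_force: [0.1, 0.7, -0.4]
finger_gap: 0.4
finger_force: 0.0
```

```bash
python3 -m inch '[{"gripper":0,"dx":0.01,"dy":-0.004,"dz":0.003,"wx":0,"wy":0,"wz":0},{"gripper":0,"dx":0.017,"dy":-0.004,"dz":0.003,"wx":0,"wy":0,"wz":0},{"gripper":0,"dx":0.023,"dy":-0.004,"dz":0.003,"wx":0,"wy":0,"wz":0},{"gripper":0,"dx":0.028,"dy":-0.004,"dz":0.003,"wx":0,"wy":0,"wz":0},{"gripper":0,"dx":0.032,"dy":-0.004,"dz":0.003,"wx":0,"wy":0,"wz":0}]'
python3 -m inch '[{"gripper":0,"dx":0.003,"dy":0.0003,"dz":0,"wx":0,"wy":0,"wz":0},{"gripper":0,"dx":0.006,"dy":0.0006,"dz":0,"wx":0,"wy":0,"wz":0},{"gripper":0,"dx":0.009,"dy":0.0009,"dz":0,"wx":0,"wy":0,"wz":0},{"gripper":0,"dx":0.012,"dy":0.0012,"dz":0,"wx":0,"wy":0,"wz":0},{"gripper":0,"dx":0.016,"dy":0.0016,"dz":0,"wx":0,"wy":0,"wz":0}]'
```

```text
clock: 2.7
eef_pos: [521.1, -179.3, 41.1]
eef_rot: [-3.141, 0.001, -3.045]
wrist_force: [0.1, -0.4, -0.2]
finger_gap: 0.2
finger_force: 0.0
clock: 3.12
eef_pos: [536.4, -177.7, 40.5]
eef_rot: [3.142, -0.0, -3.045]
wrist_force: [-0.3, 0.6, 0.7]
finger_gap: 0.3
finger_force: 0.0
```

```bash
python3 -m inch '[{"gripper":0,"dx":0.004,"dy":0.0004,"dz":0,"wx":0,"wy":0,"wz":0},{"gripper":0,"dx":0.008,"dy":0.0008,"dz":0,"wx":0,"wy":0,"wz":0},{"gripper":0,"dx":0.012,"dy":0.0012,"dz":0,"wx":0,"wy":0,"wz":0},{"gripper":0,"dx":0.016,"dy":0.0016,"dz":0,"wx":0,"wy":0,"wz":0},{"gripper":0,"dx":0.020,"dy":0.002,"dz":0,"wx":0,"wy":0,"wz":0}]'
python3 - <<'E'
from cell import manip
import cv2,numpy as np,json
s=manip.read_state();im=manip.camera("wrist");sd=manip.camera("side")[140:285,295:430]
cv2.imwrite("pics/w3.png",np.hstack([cv2.resize(im[:,100:540],(440,400)),cv2.resize(sd,(360,400))]));print(s["eef_pos"],s["wrist_force"])
E
```

```text
clock: 3.53
eef_pos: [556.7, -175.7, 40.4]
eef_rot: [-3.142, -0.0, -3.045]
wrist_force: [-0.0, 0.4, 0.7]
finger_gap: 0.5
finger_force: 0.0
[ 556.65762208 -175.72183081   40.43238256] [-0.043019    0.40964648  0.66670521]
```

View pics/w3.png

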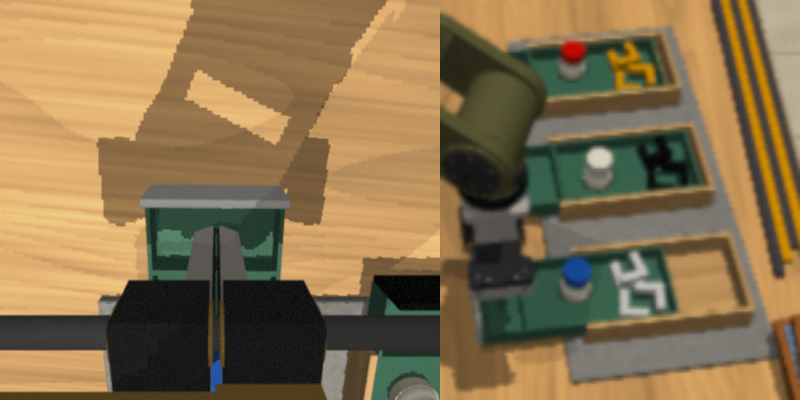

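The wrist view shows the silver lip at rows 185–207, with the fingertips at (215,228) already past it and the force still about 0. So I need to know where the fingers really are. I'll project the TCP into the side view and look closely.

Run:
```python
from h import *
s=manip.read_state();p=np.array(s["eef_pos"])
out=[]
for n in("side","scene"):
    im=manip.camera(n);cv2.imwrite(f"pics/{n}4.png",im);i=manip.camera_info(n)
    f=lambda X:(lambda q:(q[:2]/q[2]))(np.array(i["camera_matrix"])@(np.array(i["R"])@X+i["t"]))
    a,b=f(p),f(p+[0,0,97]);l=f(np.array([540,-177,58]));print(n,a,b,l)
    x0,y0=(int(a[0])-50,int(a[1])-65)
    c=cv2.resize(im[y0:y0+100,x0:x0+100],(400,400),interpolation=cv2.INTER_CUBIC)
    for q,col in((a,(255,0,255)),(b,(255,255,0)),(l,(0,0,255))):cv2.circle(c,tuple(int((q[k]-(x0,y0)[k])*4) for k in(0,1)),3,col,-1)
    out.append(c)
cv2.imwrite("pics/z4.png",np.hstack(out));print(p,s["finger_gap"])
```

```text
side [313.21376198 248.19444867] [313.23459386 230.90082752] [307.88729125 245.72529602]
scene [264.19034569 190.04636644] [262.18095355 161.50848275] [267.0022201  182.65776182]
[ 556.73443751 -175.67599232   40.38170722] 0.5667201402082884
```

View pics/z4.png

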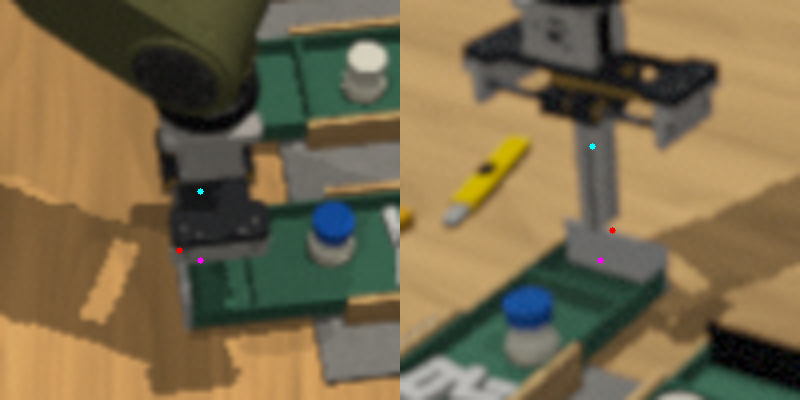

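In the scene view the fingertip ends about 8 px above the projected TCP. In the open-finger wrist view the 94 mm gap spans 160 px, which puts the tip about 192 mm from the camera instead of 223. So the real fingertips end about 28 mm above the reported TCP, and they are passing just over the lip. I'll back off at height, go lower in front of the lip and check again.

```bash
python3 -m inch '[{"gripper":0,"dx":0,"dy":0,"dz":0.02,"wx":0,"wy":0,"wz":0},{"gripper":0,"dx":-0.01,"dy":-0.001,"dz":0.025,"wx":0,"wy":0,"wz":0},{"gripper":0,"dx":-0.035,"dy":-0.0035,"dz":0.025,"wx":0,"wy":0,"wz":0},{"gripper":0,"dx":-0.055,"dy":-0.0055,"dz":0.025,"wx":0,"wy":0,"wz":0},{"gripper":0,"dx":-0.065,"dy":-0.0065,"dz":0.025,"wx":0,"wy":0,"wz":0}]'
python3 -m inch '[{"gripper":0,"dx":0,"dy":0,"dz":-0.01,"wx":0,"wy":0,"wz":0},{"gripper":0,"dx":0,"dy":0,"dz":-0.022,"wx":0,"wy":0,"wz":0},{"gripper":0,"dx":0,"dy":0,"dz":-0.034,"wx":0,"wy":0,"wz":0},{"gripper":0,"dx":0,"dy":0,"dz":-0.042,"wx":0,"wy":0,"wz":0},{"gripper":0,"dx":0,"dy":0,"dz":-0.046,"wx":0,"wy":0,"wz":0}]'
python3 - <<'E'
from h import *
s=manip.read_state();p=np.array(s["eef_pos"])
out=[]
for n,im,p in(("scene",cv2.imread("pics/scene0.png"),np.array([132.7,533.5,173.9])),("scene",manip.camera("scene"),p)):
    i=manip.camera_info(n)
    f=lambda X:(lambda q:(q[:2]/q[2]))(np.array(i["camera_matrix"])@(np.array(i["R"])@X+i["t"]))
    a,b=f(p),f(p+[0,0,28]);x0,y0=(int(a[0])-40,int(a[1])-50)
    c=cv2.resize(im[y0:y0+80,x0:x0+80],(400,400),interpolation=cv2.INTER_CUBIC)
    for q,col in((a,(255,0,255)),(b,(255,255,0))):cv2.circle(c,tuple(int((q[k]-(x0,y0)[k])*5) for k in(0,1)),3,col,-1)
    out.append(c)
cv2.imwrite("pics/z5.png",np.hstack(out));print(p,s["wrist_force"])
E
```

```text
clock: 4.15
eef_pos: [488.8, -182.3, 65.3]
eef_rot: [3.142, -0.0, -3.045]
wrist_force: [0.0, -0.1, 0.2]
finger_gap: 1.0
finger_force: 0.0
clock: 4.57
eef_pos: [490.8, -182.0, 17.8]
eef_rot: [3.141, -0.001, -3.045]
wrist_force: [-0.0, -0.3, 0.2]
finger_gap: 0.5
finger_force: 0.0
[ 490.77372201 -182.00260229   17.83297041] [-0.04461227 -0.32316571  0.21847864]
```

View pics/z5.png

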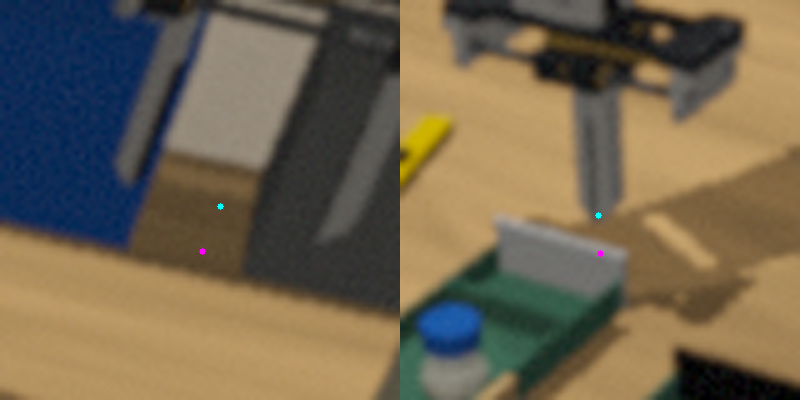

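The finger end at (598,217) coincides with the +28 mm marker, so true tip z ≈ reading + 27. The tip is now about 45 mm up, in front of the lip. Lowering 6 mm more and advancing.

```bash
python3 -m inch '[{"gripper":0,"dx":0.004,"dy":0.0004,"dz":-0.006,"wx":0,"wy":0,"wz":0},{"gripper":0,"dx":0.012,"dy":0.0012,"dz":-0.006,"wx":0,"wy":0,"wz":0},{"gripper":0,"dx":0.019,"dy":0.0018,"dz":-0.006,"wx":0,"wy":0,"wz":0},{"gripper":0,"dx":0.024,"dy":0.0024,"dz":-0.006,"wx":0,"wy":0,"wz":0},{"gripper":0,"dx":0.028,"dy":0.0028,"dz":-0.006,"wx":0,"wy":0,"wz":0}]'
python3 -m inch '[{"gripper":0,"dx":0.003,"dy":0.0003,"dz":0,"wx":0,"wy":0,"wz":0},{"gripper":0,"dx":0.006,"dy":0.0006,"dz":0,"wx":0,"wy":0,"wz":0},{"gripper":0,"dx":0.009,"dy":0.0009,"dz":0,"wx":0,"wy":0,"wz":0},{"gripper":0,"dx":0.012,"dy":0.0012,"dz":0,"wx":0,"wy":0,"wz":0},{"gripper":0,"dx":0.015,"dy":0.0015,"dz":0,"wx":0,"wy":0,"wz":0}]'
```

```text
clock: 5.03
eef_pos: [520.3, -179.4, 13.7]
eef_rot: [-3.141, 0.001, -3.045]
wrist_force: [0.8, -0.7, -0.5]
finger_gap: 0.3
finger_force: 0.0
clock: 5.45
eef_pos: [534.3, -178.0, 13.5]
eef_rot: [3.142, -0.0, -3.045]
wrist_force: [-1.1, -0.7, 2.5]
finger_gap: 0.3
finger_force: 1.1
```

```bash
python3 -m inch '[{"gripper":0,"dx":0.004,"dy":0.0004,"dz":0,"wx":0,"wy":0,"wz":0},{"gripper":0,"dx":0.008,"dy":0.0008,"dz":0,"wx":0,"wy":0,"wz":0},{"gripper":0,"dx":0.012,"dy":0.0012,"dz":0,"wx":0,"wy":0,"wz":0},{"gripper":0,"dx":0.016,"dy":0.0016,"dz":0,"wx":0,"wy":0,"wz":0},{"gripper":0,"dx":0.020,"dy":0.002,"dz":0,"wx":0,"wy":0,"wz":0}]'
python3 -m inch '[{"gripper":0,"dx":0.004,"dy":0.0004,"dz":0,"wx":0,"wy":0,"wz":0},{"gripper":0,"dx":0.008,"dy":0.0008,"dz":0,"wx":0,"wy":0,"wz":0},{"gripper":0,"dx":0.012,"dy":0.0012,"dz":0,"wx":0,"wy":0,"wz":0},{"gripper":0,"dx":0.016,"dy":0.0016,"dz":0,"wx":0,"wy":0,"wz":0},{"gripper":0,"dx":0.020,"dy":0.002,"dz":0,"wx":0,"wy":0,"wz":0}]'
```

```text
clock: 5.87
eef_pos: [554.7, -176.0, 13.4]
eef_rot: [-3.141, 0.0, -3.045]
wrist_force: [-1.2, -1.6, 0.3]
finger_gap: 0.4
finger_force: 1.1
clock: 6.28
eef_pos: [574.6, -173.9, 13.4]
eef_rot: [3.142, -0.0, -3.045]
wrist_force: [-2.6, -2.2, 0.1]
finger_gap: 0.3
finger_force: 1.1
```

```bash
python3 -m inch '[{"gripper":0,"dx":0.003,"dy":0.0003,"dz":0,"wx":0,"wy":0,"wz":0},{"gripper":0,"dx":0.006,"dy":0.0006,"dz":0,"wx":0,"wy":0,"wz":0},{"gripper":0,"dx":0.009,"dy":0.0009,"dz":0,"wx":0,"wy":0,"wz":0},{"gripper":0,"dx":0.012,"dy":0.0012,"dz":0,"wx":0,"wy":0,"wz":0},{"gripper":0,"dx":0.014,"dy":0.0014,"dz":0,"wx":0,"wy":0,"wz":0}]'
python3 -m inch '[{"gripper":0,"dx":0.001,"dy":0.0001,"dz":0,"wx":0,"wy":0,"wz":0},{"gripper":0,"dx":0.002,"dy":0.0002,"dz":0,"wx":0,"wy":0,"wz":0},{"gripper":0,"dx":0.003,"dy":0.0003,"dz":0,"wx":0,"wy":0,"wz":0},{"gripper":0,"dx":0.004,"dy":0.0004,"dz":0,"wx":0,"wy":0,"wz":0},{"gripper":0,"dx":0.005,"dy":0.0005,"dz":0,"wx":0,"wy":0,"wz":0}]'
```

```text
clock: 6.7
eef_pos: [588.5, -172.5, 13.4]
eef_rot: [3.142, -0.0, -3.045]
wrist_force: [-3.0, -2.4, -0.7]
finger_gap: 0.9
finger_force: 1.1
clock: 7.12
eef_pos: [593.2, -172.0, 13.4]
eef_rot: [3.142, -0.0, -3.045]
wrist_force: [-1.9, -0.7, -1.1]
finger_gap: 0.2
finger_force: 1.0
```

```bash
python3 -m inch '[{"gripper":0,"dx":0.001,"dy":0.0001,"dz":0,"wx":0,"wy":0,"wz":0},{"gripper":0,"dx":0.002,"dy":0.0002,"dz":0,"wx":0,"wy":0,"wz":0},{"gripper":0,"dx":0.003,"dy":0.0003,"dz":0,"wx":0,"wy":0,"wz":0},{"gripper":0,"dx":0.004,"dy":0.0004,"dz":0,"wx":0,"wy":0,"wz":0},{"gripper":0,"dx":0.005,"dy":0.0005,"dz":0,"wx":0,"wy":0,"wz":0}]'
```

```text
clock: 7.53
eef_pos: [598.3, -171.6, 13.4]
eef_rot: [-3.142, -0.0, -3.045]
wrist_force: [-3.0, -0.7, -1.1]
finger_gap: 0.6
finger_force: 1.0
```

```bash
python3 -m inch '[{"gripper":0,"dx":0.001,"dy":0.0001,"dz":0,"wx":0,"wy":0,"wz":0},{"gripper":0,"dx":0.002,"dy":0.0002,"dz":0,"wx":0,"wy":0,"wz":0},{"gripper":0,"dx":0.003,"dy":0.0003,"dz":0,"wx":0,"wy":0,"wz":0},{"gripper":0,"dx":0.003,"dy":0.0003,"dz":0,"wx":0,"wy":0,"wz":0},{"gripper":0,"dx":0.004,"dy":0.0004,"dz":0,"wx":0,"wy":0,"wz":0}]'
```

```text
clock: 7.95
eef_pos: [602.3, -171.1, 13.5]
eef_rot: [3.141, 0.0, -3.045]
wrist_force: [-2.7, -0.2, -0.5]
finger_gap: 0.5
finger_force: 1.0
```

```bash
python3 -m inch '[{"gripper":0,"dx":0.001,"dy":0.0001,"dz":0,"wx":0,"wy":0,"wz":0},{"gripper":0,"dx":0.0015,"dy":0.0001,"dz":0,"wx":0,"wy":0,"wz":0},{"gripper":0,"dx":0.002,"dy":0.0002,"dz":0,"wx":0,"wy":0,"wz":0},{"gripper":0,"dx":0.0025,"dy":0.0002,"dz":0,"wx":0,"wy":0,"wz":0},{"gripper":0,"dx":0.003,"dy":0.0003,"dz":0,"wx":0,"wy":0,"wz":0}]'
```

```text
clock: 8.37
eef_pos: [603.0, -171.0, 13.4]
eef_rot: [3.141, -0.006, -3.045]
wrist_force: [-22.9, -2.2, 13.2]
finger_gap: 0.1
finger_force: 11.7
```

The silver tray is at its stop (position stalled, 23 N). Backing off and rising, then over to the gold pocket.

```bash
python3 -m inch '[{"gripper":0,"dx":-0.006,"dy":-0.0006,"dz":0,"wx":0,"wy":0,"wz":0},{"gripper":0,"dx":-0.02,"dy":-0.002,"dz":0,"wx":0,"wy":0,"wz":0},{"gripper":0,"dx":-0.04,"dy":-0.004,"dz":0.0,"wx":0,"wy":0,"wz":0},{"gripper":0,"dx":-0.043,"dy":-0.004,"dz":0.03,"wx":0,"wy":0,"wz":0},{"gripper":0,"dx":-0.043,"dy":-0.004,"dz":0.065,"wx":0,"wy":0,"wz":0}]'
python3 -m inch '[{"gripper":0,"dx":0,"dy":0,"dz":0.035,"wx":0,"wy":0,"wz":0},{"gripper":0,"dx":0.001,"dy":0.03,"dz":0.05,"wx":0,"wy":0,"wz":0},{"gripper":0,"dx":0.003,"dy":0.07,"dz":0.05,"wx":0,"wy":0,"wz":0},{"gripper":0,"dx":0.006,"dy":0.11,"dz":0.05,"wx":0,"wy":0,"wz":0},{"gripper":0,"dx":0.008,"dy":0.15,"dz":0.05,"wx":0,"wy":0,"wz":0}]'
python3 -m inch '[{"gripper":0,"dx":0.004,"dy":0.04,"dz":0,"wx":0,"wy":0,"wz":0},{"gripper":0,"dx":0.009,"dy":0.08,"dz":0,"wx":0,"wy":0,"wz":0},{"gripper":0,"dx":0.014,"dy":0.12,"dz":0,"wx":0,"wy":0,"wz":0},{"gripper":0,"dx":0.019,"dy":0.16,"dz":0,"wx":0,"wy":0,"wz":0},{"gripper":0,"dx":0.024,"dy":0.19,"dz":0,"wx":0,"wy":0,"wz":0}]'
```

```text
clock: 8.78
eef_pos: [560.3, -174.4, 77.4]
eef_rot: [3.139, -0.004, -3.045]
wrist_force: [0.8, -0.5, 0.6]
finger_gap: 0.6
finger_force: 0.0
clock: 9.2
eef_pos: [570.5, -23.2, 129.2]
eef_rot: [3.142, 0.002, -3.046]
wrist_force: [0.9, 0.6, -0.7]
finger_gap: 0.7
finger_force: 0.0
clock: 9.62
eef_pos: [594.2, 168.6, 128.8]
eef_rot: [3.141, 0.001, -3.044]
wrist_force: [0.0, 0.4, -0.2]
finger_gap: 0.5
finger_force: 0.0
```

Run:
```python
from h import *
s=manip.read_state();im=manip.camera("wrist")
json.dump([np.array(s["eef_pos"]).tolist(),np.array(s["eef_rot"]).tolist()],open("w6.json","w"));cv2.imwrite("pics/w6.png",im);print(s["eef_pos"])
hsv=cv2.cvtColor(im,cv2.COLOR_BGR2HSV)
m=((hsv[...,0]>15)&(hsv[...,0]<32)&(hsv[...,1]>180)&(hsv[...,2]>90)).astype(np.uint8)
for c in cv2.findContours(m,0,2)[0]:
    if cv2.contourArea(c)>60:
        q=cv2.approxPolyDP(c,2,True)[:,0];print(cv2.boundingRect(c),[(p.tolist(),np.round(wcast("w6",p,58)[:2]).tolist()) for p in q][:8])
i=manip.camera_info("wrist");M=np.linalg.inv(i["tool_from_camera"])
for z in(-27,0):
    q=M@[0,0,z,1];print(z,(i["camera_matrix"]@(q[:3]/q[2]))[:2])
```

```text
[594.21500864 168.5635818  128.84540782]
(311, 350, 6, 19) [([316, 350], [758.0, 185.0]), ([312, 354], [763.0, 182.0]), ([312, 368], [781.0, 183.0]), ([315, 366], [778.0, 186.0])]
(267, 160, 107, 14) [([267, 171], [576.0, 124.0]), ([371, 172], [568.0, 215.0]), ([373, 169], [565.0, 216.0]), ([366, 161], [559.0, 209.0]), ([273, 160], [566.0, 129.0])]
-27 [315.16537459 239.25640449]
0 [315.28709446 223.54601721]
```

View pics/w6.png

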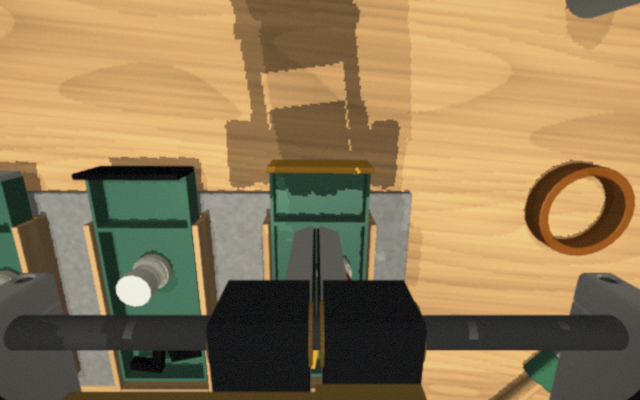

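The gold lip's rear top edge runs (267,171)–(371,172), giving a midpoint of about (572.5,170). The cross wall is at row ~218, with the jar behind it near (347,268). The pocket centre is right under the tool, so I'm descending.

```bash
python3 -m inch '[{"gripper":0,"dx":0,"dy":0.003,"dz":-0.02,"wx":0,"wy":0,"wz":0},{"gripper":0,"dx":0,"dy":0.003,"dz":-0.04,"wx":0,"wy":0,"wz":0},{"gripper":0,"dx":0,"dy":0.003,"dz":-0.055,"wx":0,"wy":0,"wz":0},{"gripper":0,"dx":0,"dy":0.003,"dz":-0.065,"wx":0,"wy":0,"wz":0},{"gripper":0,"dx":0,"dy":0.003,"dz":-0.072,"wx":0,"wy":0,"wz":0}]'
python3 -m inch '[{"gripper":0,"dx":0,"dy":0,"dz":-0.01,"wx":0,"wy":0,"wz":0},{"gripper":0,"dx":0,"dy":0,"dz":-0.02,"wx":0,"wy":0,"wz":0},{"gripper":0,"dx":0,"dy":0,"dz":-0.03,"wx":0,"wy":0,"wz":0},{"gripper":0,"dx":0,"dy":0,"dz":-0.038,"wx":0,"wy":0,"wz":0},{"gripper":0,"dx":0,"dy":0,"dz":-0.043,"wx":0,"wy":0,"wz":0}]'
```

```text
clock: 10.08
eef_pos: [594.1, 168.2, 55.5]
eef_rot: [3.141, -0.0, -3.045]
wrist_force: [0.1, -0.0, 0.4]
finger_gap: 0.2
finger_force: 0.0
clock: 10.5
eef_pos: [594.0, 168.0, 12.3]
eef_rot: [-3.141, -0.001, -3.045]
wrist_force: [0.2, -0.5, 0.1]
finger_gap: 0.6
finger_force: 0.0
```

```bash
python3 -m inch '[{"gripper":0,"dx":-0.003,"dy":-0.0003,"dz":0,"wx":0,"wy":0,"wz":0},{"gripper":0,"dx":-0.006,"dy":-0.0006,"dz":0,"wx":0,"wy":0,"wz":0},{"gripper":0,"dx":-0.009,"dy":-0.0009,"dz":0,"wx":0,"wy":0,"wz":0},{"gripper":0,"dx":-0.012,"dy":-0.0012,"dz":0,"wx":0,"wy":0,"wz":0},{"gripper":0,"dx":-0.015,"dy":-0.0015,"dz":0,"wx":0,"wy":0,"wz":0}]'
python3 -m inch '[{"gripper":0,"dx":-0.003,"dy":-0.0003,"dz":0,"wx":0,"wy":0,"wz":0},{"gripper":0,"dx":-0.006,"dy":-0.0006,"dz":0,"wx":0,"wy":0,"wz":0},{"gripper":0,"dx":-0.009,"dy":-0.0009,"dz":0,"wx":0,"wy":0,"wz":0},{"gripper":0,"dx":-0.013,"dy":-0.0013,"dz":0,"wx":0,"wy":0,"wz":0},{"gripper":0,"dx":-0.017,"dy":-0.0017,"dz":0,"wx":0,"wy":0,"wz":0}]'
python3 -m inch '[{"gripper":0,"dx":-0.004,"dy":-0.0004,"dz":0,"wx":0,"wy":0,"wz":0},{"gripper":0,"dx":-0.008,"dy":-0.0008,"dz":0,"wx":0,"wy":0,"wz":0},{"gripper":0,"dx":-0.012,"dy":-0.0012,"dz":0,"wx":0,"wy":0,"wz":0},{"gripper":0,"dx":-0.016,"dy":-0.0016,"dz":0,"wx":0,"wy":0,"wz":0},{"gripper":0,"dx":-0.02,"dy":-0.002,"dz":0,"wx":0,"wy":0,"wz":0}]'
```

```text
clock: 10.92
eef_pos: [579.4, 166.7, 14.0]
eef_rot: [3.141, 0.001, -3.045]
wrist_force: [2.3, 0.8, -0.3]
finger_gap: 0.4
finger_force: 1.1
clock: 11.33
eef_pos: [562.0, 164.9, 13.6]
eef_rot: [3.142, 0.0, -3.045]
wrist_force: [1.3, 0.7, 1.4]
finger_gap: 0.5
finger_force: 1.1
clock: 11.75
eef_pos: [541.8, 162.9, 13.5]
eef_rot: [3.142, 0.0, -3.045]
wrist_force: [2.5, 2.1, 1.4]
finger_gap: 0.2
finger_force: 1.1
```

```bash
python3 -m inch '[{"gripper":0,"dx":-0.004,"dy":-0.0004,"dz":0,"wx":0,"wy":0,"wz":0},{"gripper":0,"dx":-0.008,"dy":-0.0008,"dz":0,"wx":0,"wy":0,"wz":0},{"gripper":0,"dx":-0.012,"dy":-0.0012,"dz":0,"wx":0,"wy":0,"wz":0},{"gripper":0,"dx":-0.016,"dy":-0.0016,"dz":0,"wx":0,"wy":0,"wz":0},{"gripper":0,"dx":-0.02,"dy":-0.002,"dz":0,"wx":0,"wy":0,"wz":0}]'
python3 -m inch '[{"gripper":0,"dx":-0.004,"dy":-0.0004,"dz":0,"wx":0,"wy":0,"wz":0},{"gripper":0,"dx":-0.008,"dy":-0.0008,"dz":0,"wx":0,"wy":0,"wz":0},{"gripper":0,"dx":-0.012,"dy":-0.0012,"dz":0,"wx":0,"wy":0,"wz":0},{"gripper":0,"dx":-0.016,"dy":-0.0016,"dz":0,"wx":0,"wy":0,"wz":0},{"gripper":0,"dx":-0.02,"dy":-0.002,"dz":0,"wx":0,"wy":0,"wz":0}]'
python3 -m inch '[{"gripper":0,"dx":-0.003,"dy":-0.0003,"dz":0,"wx":0,"wy":0,"wz":0},{"gripper":0,"dx":-0.006,"dy":-0.0006,"dz":0,"wx":0,"wy":0,"wz":0},{"gripper":0,"dx":-0.009,"dy":-0.0009,"dz":0,"wx":0,"wy":0,"wz":0},{"gripper":0,"dx":-0.012,"dy":-0.0012,"dz":0,"wx":0,"wy":0,"wz":0},{"gripper":0,"dx":-0.014,"dy":-0.0014,"dz":0,"wx":0,"wy":0,"wz":0}]'
```

```text
clock: 12.17
eef_pos: [521.8, 160.9, 13.4]
eef_rot: [3.142, -0.0, -3.045]
wrist_force: [1.5, 2.0, 0.6]
finger_gap: 0.8
finger_force: 1.1
clock: 12.58
eef_pos: [501.8, 158.9, 13.4]
eef_rot: [-3.142, -0.0, -3.045]
wrist_force: [3.0, 2.0, 0.0]
finger_gap: 0.9
finger_force: 1.1
clock: 13.0
eef_pos: [487.9, 157.5, 13.4]
eef_rot: [-3.142, -0.0, -3.045]
wrist_force: [2.0, 1.3, -0.5]
finger_gap: 0.7
finger_force: 1.1
```

```bash
python3 -m inch '[{"gripper":0,"dx":-0.001,"dy":-0.0001,"dz":0,"wx":0,"wy":0,"wz":0},{"gripper":0,"dx":-0.002,"dy":-0.0002,"dz":0,"wx":0,"wy":0,"wz":0},{"gripper":0,"dx":-0.003,"dy":-0.0003,"dz":0,"wx":0,"wy":0,"wz":0},{"gripper":0,"dx":-0.004,"dy":-0.0004,"dz":0,"wx":0,"wy":0,"wz":0},{"gripper":0,"dx":-0.005,"dy":-0.0005,"dz":0,"wx":0,"wy":0,"wz":0}]'
```

```text
clock: 13.42
eef_pos: [483.2, 157.0, 13.5]
eef_rot: [3.142, 0.0, -3.045]
wrist_force: [1.3, 1.5, -1.0]
finger_gap: 0.3
finger_force: 1.0
```

```bash
python3 -m inch '[{"gripper":0,"dx":-0.001,"dy":-0.0001,"dz":0,"wx":0,"wy":0,"wz":0},{"gripper":0,"dx":-0.0015,"dy":-0.0001,"dz":0,"wx":0,"wy":0,"wz":0},{"gripper":0,"dx":-0.002,"dy":-0.0002,"dz":0,"wx":0,"wy":0,"wz":0},{"gripper":0,"dx":-0.003,"dy":-0.0003,"dz":0,"wx":0,"wy":0,"wz":0},{"gripper":0,"dx":-0.003,"dy":-0.0003,"dz":0,"wx":0,"wy":0,"wz":0}]'
```

```text
clock: 13.83
eef_pos: [482.9, 157.0, 13.7]
eef_rot: [3.141, 0.007, -3.045]
wrist_force: [21.3, 3.6, -14.7]
finger_gap: 0.4
finger_force: 10.3
```

The gold tray is at its stop (stalled, 21 N). Easing the fingertip off the lip, rising clear and checking.

```bash
python3 -m inch '[{"gripper":0,"dx":0.006,"dy":0.0006,"dz":0,"wx":0,"wy":0,"wz":0},{"gripper":0,"dx":0.015,"dy":0.0015,"dz":0,"wx":0,"wy":0,"wz":0},{"gripper":0,"dx":0.018,"dy":0.0018,"dz":0,"wx":0,"wy":0,"wz":0},{"gripper":0,"dx":0.018,"dy":0.0018,"dz":0.008,"wx":0,"wy":0,"wz":0},{"gripper":0,"dx":0.018,"dy":0.0018,"dz":0.022,"wx":0,"wy":0,"wz":0}]'
python3 -m inch '[{"gripper":0,"dx":0,"dy":0,"dz":0.03,"wx":0,"wy":0,"wz":0},{"gripper":0,"dx":0,"dy":0,"dz":0.065,"wx":0,"wy":0,"wz":0},{"gripper":0,"dx":0,"dy":0,"dz":0.1,"wx":0,"wy":0,"wz":0},{"gripper":0,"dx":0,"dy":0,"dz":0.135,"wx":0,"wy":0,"wz":0},{"gripper":0,"dx":0,"dy":0,"dz":0.15,"wx":0,"wy":0,"wz":0}]'
python3 -m inch '[{"gripper":0,"dx":-0.03,"dy":-0.02,"dz":0.02,"wx":0,"wy":0,"wz":0},{"gripper":0,"dx":-0.06,"dy":-0.04,"dz":0.03,"wx":0,"wy":0,"wz":0},{"gripper":0,"dx":-0.09,"dy":-0.06,"dz":0.04,"wx":0,"wy":0,"wz":0},{"gripper":0,"dx":-0.1,"dy":-0.07,"dz":0.04,"wx":0,"wy":0,"wz":0},{"gripper":0,"dx":-0.1,"dy":-0.07,"dz":0.04,"wx":0,"wy":0,"wz":0}]'
python3 - <<'E'
from h import *
s=manip.read_state();print(s["eef_pos"],np.round(s["wrist_force"],1))
im=manip.camera("scene");cv2.imwrite("pics/f.png",im)
# numeric checks in the scene view: lip masks and jar caps
h=cv2.cvtColor(im,cv2.COLOR_BGR2HSV);H,S,V=h[...,0],h[...,1],h[...,2]
M={"red":((H<6)|(H>174))&(S>180)&(V>110),"blue":(H>100)&(H<125)&(S>150)&(V>90),"gold":(H>18)&(H<30)&(S>190)&(V>90),"silver":(S<35)&(V>110)}
old=cv2.cvtColor(cv2.imread("pics/scene0.png"),cv2.COLOR_BGR2HSV)
for n,m in M.items():
    k=np.zeros(m.shape,np.uint8);k[165:300,160:410]=m[165:300,160:410]
    for c in cv2.findContours(k,0,2)[0]:
        if cv2.contourArea(c)>12:
            b=cv2.boundingRect(c);q=(b[0]+(b[2]-1)/2,b[1]+(b[3]-1)/2)
            e=cv2.approxPolyDP(c,1.5,True)[:,0]
            print(n,b,'cap@67',np.round(cast("scene",q,67)[:2]),[np.round(cast("scene",p,58)[:2]).tolist() for p in e[:6]] if n in("gold","silver") else '')
d=cv2.absdiff(im,cv2.imread("pics/scene0.png")).max(2)>45
for c in cv2.findContours(d.astype(np.uint8),0,2)[0]:
    if cv2.contourArea(c)>25: print('changed',cv2.boundingRect(c))
E
```

```text
clock: 14.25
eef_pos: [497.3, 158.2, 34.8]
eef_rot: [-3.141, -0.003, -3.045]
wrist_force: [-0.8, -0.7, -0.0]
finger_gap: 0.5
finger_force: 0.0
clock: 14.67
eef_pos: [499.0, 158.8, 190.7]
eef_rot: [3.141, 0.005, -3.045]
wrist_force: [-0.1, -0.0, 0.3]
finger_gap: 0.9
finger_force: 0.0
clock: 15.08
eef_pos: [396.6, 87.3, 226.9]
eef_rot: [-3.141, 0.002, -3.046]
wrist_force: [0.3, -0.3, 0.1]
finger_gap: 0.4
finger_force: 0.0
[396.63331332  87.33408041 226.87130155] [ 0.3 -0.3  0.1]
red (363, 224, 13, 10) cap@67 [588. 190.] 
blue (221, 210, 14, 11) cap@67 [ 742. -145.] 
gold (165, 283, 33, 17) cap@67 [987. -34.] [[989.0, -83.0], [988.0, -12.0], [980.0, 1.0], [981.0, -81.0]]
gold (181, 278, 39, 22) cap@67 [962.  -8.] [[958.0, -68.0], [968.0, -56.0], [964.0, -49.0], [964.0, 24.0], [956.0, 37.0]]
gold (332, 246, 35, 16) cap@67 [700. 193.] [[711.0, 155.0], [717.0, 185.0], [687.0, 192.0], [709.0, 209.0], [699.0, 211.0], [697.0, 226.0]]
gold (363, 203, 30, 17) cap@67 [504. 175.] [[478.0, 119.0], [523.0, 142.0], [515.0, 203.0], [487.0, 211.0], [468.0, 197.0]]
gold (160, 170, 57, 30) cap@67 [ 691.
[... 1278 characters left out ...]
8.0, -113.0], [616.0, -123.0], [612.0, -137.0]]
changed (306, 260, 52, 41)
changed (328, 259, 16, 10)
changed (331, 241, 39, 29)
changed (189, 225, 36, 25)
changed (209, 210, 34, 17)
changed (541, 208, 21, 12)
changed (239, 208, 14, 8)
changed (240, 180, 41, 34)
changed (340, 163, 68, 84)
changed (433, 160, 115, 53)
changed (414, 134, 47, 19)
changed (414, 110, 12, 12)
changed (367, 91, 17, 34)
changed (534, 90, 84, 55)
changed (401, 84, 9, 12)
changed (424, 67, 47, 61)
changed (341, 59, 46, 30)
changed (606, 50, 14, 9)
changed (366, 47, 30, 9)
changed (415, 35, 20, 47)
changed (566, 16, 39, 69)
changed (559, 7, 18, 15)
changed (527, 0, 37, 17)
changed (401, 0, 8, 7)
changed (356, 0, 64, 46)
```

Run:
```python
from h import *
for n,pre in(("scene","scene0"),("side","side0")):
    for lab,im in(("old",cv2.imread(f"pics/{pre}.png")),("new",manip.camera(n))):
        h=cv2.cvtColor(im,cv2.COLOR_BGR2HSV);H,S,V=h[...,0],h[...,1],h[...,2]
        box=(165,300,160,410) if n=="scene" else (140,285,295,430)
        for c,m in(("red",((H<6)|(H>174))&(S>180)&(V>90)),("blue",(H>100)&(H<125)&(S>150)&(V>80)),("white",(S<45)&(V>150))):
            k=np.zeros(m.shape,np.uint8);k[box[0]:box[1],box[2]:box[3]]=m[box[0]:box[1],box[2]:box[3]]
            cs=cv2.findContours(k,0,2)[0]
            if not cs: print(n,lab,c,None);continue
            if c=="white": cs=[x for x in cs if cv2.contourArea(x)>12 and (270<x[:,0,0].mean()<295 if n=="scene" else 185<x[:,0,1].mean()<215 and 340<x[:,0,0].mean()<370)]
            for b in ([max(cs,key=cv2.contourArea)] if cs else []):
                mm=cv2.moments(b);q=(mm["m10"]/mm["m00"],mm["m01"]/mm["m00"]);print(n,lab,c,cv2.boundingRect(b),np.round(cast(n,q,63)[:2],1))
```

```text
scene old red (347, 246, 14, 13) [686.1 197.1]
scene old blue (239, 196, 13, 11) [ 660.2 -156.2]
scene old white (277, 224, 13, 8) [700.2   5.2]
scene new red (363, 224, 13, 11) [585.3 188.3]
scene new blue (221, 210, 14, 11) [ 737.6 -149.6]
scene new white (277, 224, 13, 8) [700.3   5.2]
side old red (340, 155, 10, 6) [686.4 199.8]
side old blue (341, 233, 11, 10) [ 661.1 -154.1]
side old white (350, 194, 9, 7) [704.1  10.3]
side new red (313, 157, 10, 7) [584.5 189. ]
side new blue (365, 231, 11, 10) [ 738.6 -147.9]
side new white (350, 194, 9, 7) [703.9   9.9]
```

Gold moved about 102 mm to its stop and silver about 78 mm home. All the jars are standing, and black hasn't moved. Handing in.

```bash
python3 -c "
from cell import manip
print(manip.sign_off())"
```

```text
the job is handed in; nothing more can be done
None
```

The job is handed in: I pushed the silver tray home to its stop first, then drew the gold tray out to its stop. The black tray hasn't moved, the jars are still standing, and the arm is clear of everything.

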